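# Release the eject cam of a drive test dock and push the slide home

### The arm

A 6-joint arm with a two-finger parallel gripper is mounted at the origin on the work surface. World frame = base frame: x ahead of the robot, y to its left, z up, the work surface at z = 0. Lengths are in m, angles in degrees, forces in N, time in s.
With the tool pointing down it reaches from about 0.275 to 1 m from the base axis. Payload 8.4 kg.
Tool frame: the origin (TCP) lies midway between the tips of the shut fingers; the grasp point (between the pads) lies 19 mm behind it (manip.grip_depth is the distance from the TCP to the grasp point, in m); z points along the fingers, y is the line along which they close (so a half turn about z gives the same grasp; the last joint's range is limited). The gripper opens to 85 mm and grips with 20 to 120 N. Pads are 22 mm wide; open, the fingers measure 114 mm over their backs; the gripper's body (76 mm by 85 mm) begins 54 mm behind the grasp point. The pads swing forward as they close: fully open they stand 13 mm farther back than shut.
Start: joints at [73.144, 20.225, 93.587, -0, 66.188, -0.138], TCP at [0.18, 0.599, 0.231] pointing down, gripper open.
Joint ranges: [-150.9, 150.9], [-52.94, 120.26], [3.33, 152.33], [-74.26, 254.26], [0, 154.13], [-172.89, 172.89]. Speed limits (degrees/s): [127.2, 127.2, 159.86, 180, 180, 180].

### API

Orientations are given as a 3x3 rotation matrix whose columns are the frame's x, y, z axes.
In Python, from cell import manip gives the robot as it stands.
- The arm moves only by the shell command python3 -m jog 'ROWS' [OPENING] [FORCE]. ROWS is JSON, a list that holds one entry, the list of rows, each a list of 6 numbers: the shift along the tool's x, y, z as a fraction of full scale, then the turn, a rotation vector about the tool's x, y, z as a fraction of full scale. In form: [[[x, y, z, rx, ry, rz], ...]]. A call has 1 to 5 rows; each row is the pose to reach, as a shift and turn from the pose commanded when the call began, along the tool's axes at that moment, turning the shorter way round; what a row does not reach only later rows make up. Full scale, the value 1, is 0.1 m for a shift and 2 pi rad for a turn. A row lasts 1/12 s, in which the tool goes at most 41.7 mm and 7.16 degrees, less where a joint would pass 70% of its speed; a pose out of reach is approached as far as the arm can. A call with a number of a shift or a turn outside -1 to 1 is refused whole. A call with a gripper value outside its range is refused whole. OPENING is the opening, from -1 (shut) to 1 (fully open), so that 0 is half open, set as the call begins (- or left out, the last holds). The fingers move at their own pace and stop on an object; FORCE is the grip in N (left out, the last holds). Time passes only in rows, so rows that repeat a pose let the fingers close. It gives the time, the measured TCP pose, the force, the opening and the grip force at its end, in the units of the state.
- manip.get_state(): the state, without advancing time (a new reading comes with each control period).
- manip.capture(name): name is "scene" or "top"; returns the picture (400x640x3 uint8, red, green, blue); there is no depth.
- manip.calibration(name): a dict with "mtx" (3x3 intrinsics, pixels), "world_from_camera" (4x4, takes a point from camera to world coordinates). Camera axes: x right, y up, looking along -z (the intrinsics and any distortion apply to the point x, -y, -z); pixel columns grow to the right and rows downward; lengths in m; the calibration is good to about 2 mm. A picture is of the moment at which its call begins. calibration takes no time and is no camera call.
- manip.hand_in(): hands the job in; it is judged then, once.
Trained networks look in the newest picture that a camera, given by its name, has taken for a name from the list of things; names that differ only in an ending like _2 or _b are one class to them, and where a whole thing is asked for, a point or a joint stands for the part that bears it (a point fixed in the world has none). Each returns a list of dicts, best first, with "score" (0 to 1); they miss things now and then, are a little off and sometimes report something else, mostly with a low value. They report only what shows in the picture. A call takes as long as a camera call. They do not tell look-alikes from the thing itself.
- manip.trace(camera, query): "region" (400x640 bool, what is visible of it) and "extent" ([left, top, width, height] in pixels, round what is visible of it).
The state is a dict: "t": time; "q": joint angles; "joint_vel": joint speeds; "tau": joint torques, N m; "tcp_pos": TCP position; "eef_rot": TCP orientation; "force": force on the tool from outside, world axes, zero at the start; "ft_torque": the same for the moment, N m; "grip_width": finger opening in m; "finger_force": force on a finger pad.
Only numpy, scipy, OpenCV 4.12 (cv2) and the standard library are available. Lean on these libraries where they do the work, as an engineer would, in place of code of your own. Each camera call takes 0.05 s, during which the arm holds its last target. There are 200 camera calls.

### The job

Plug the drive in the test dock into its backplane: swing the cam lever all the way round until the cam is at its low point, and only then push the slide by its push plate fully forward against the stop. Use the fingertips or the outside of the fingers only: do not take the lever, the push plate or the drive between the fingers and do not lift the drive out of its nest. Leave the lever at the low point, and leave the spare drive, the screwdriver and the fan where they lie.

Things in the scene. Friction and masses are not known exactly. Their poses are not given: they have to be found in the camera images.
- dock: drive test dock bolted to the bench: 180 x 190 mm aluminium base plate (x -80..100, y -60..130 mm, top 16 mm high) with a slide on two rails, a cam with lever left of it, and an upright backplane with green board at the far end (x 85..92, y -48..48 mm, 76 mm high). Origin: on the bench under the slide's centre line. +x: forward, as the slide is pushed; +y: left, to the cam. Yaw within 20 degrees
- sled (a joint): slide travel along dock +x, m: 0 = back (start), 0.020 = fully forward at its stop, drive plugged in. Stays where left; about 4 N to push. Its roller bears on the cam from behind: cam high, it cannot move (about 2 mm of slack); cam part-way, it stops short; it goes fully forward only with the cam within 0.8 rad of low. Turning the cam back pushes the slide back out
- cam (a joint): cam and lever angle, rad, counter-clockwise from above: 0 = high point, 3.14 = low point, where the lever stops dead. Starts at 0 to 0.5; stays where left; about 6 N at the post turns it. The lever points (value + 0.436) rad counter-clockwise from dock +x: it starts forward and left, swings out to the left and round, and ends pointing back, 25 degrees in towards the slide
- cam_pivot (a point): axis of the cam, at the top of the lever's hub, 46 mm above the bench, fixed at dock x 0, y 92 mm. The steel cam disc (44 mm across, 11 mm off centre) lies under the lever, before the slide's 18 mm follower roller, which is on an arm from the slide
- lever_post (a point): centre of the top end of the lever's upright round black grip post, which is 14 mm thick and stands 70 mm from the pivot; the post reaches from 46 to 90 mm above the bench, the flat steel lever bar (12 mm wide) lies 38 to 46 mm above it
- push_plate (a point): on the slide's upright push plate, in the middle of the face that looks back (dock -x), 60 mm above the bench; the plate is 60 mm wide (dock y), 6 mm thick, and reaches from 28 to 75 mm above the bench. With the slide back this face is at dock x -57.5 mm
- nest (a point): middle of the drive nest's floor on the aluminium follower slide, 34 mm above the bench; at dock x 0, y 0 when the slide is back. The slide's deck is 115 x 84 mm; the nest's sides and front stops are 9 mm high, the push plate closes its back
- drive: the 2.5-inch drive (100 x 70 x 15 mm, aluminium with a dark top and plain paper label) lying loose in the slide's nest with 1.5 mm play; its underside is 34 mm, its top 49 mm above the bench. Origin: centre of the underside
- spare_drive: bystander: a second drive, 100 x 70 x 15 mm, lying on the bench left of the dock. Origin: centre of the underside
- screwdriver: bystander: a screwdriver with a black handle lying along its own x axis on the bench right of the dock
- case_fan: bystander: a black case fan, 92 x 92 x 25 mm, lying flat beyond the backplane. Origin: centre of the underside
Mind the look-alikes: they are no part of the job. What is shaped like the drive but blue or red is not meant.

How it is judged (in metres and radians):
On the way, in this order (a step that is already met when the one before it is completed fails the run):
1. the cam stands at its low point while the slide is still back (value of joint cam above 2.9 rad and value of joint sled below 0.008 m), for 0.2 s.
2. the slide is fully forward with the cam still at its low point (value of joint sled above 0.018 m and value of joint cam above 2.9 rad), for 0.2 s.
At the end, for the whole second after the job is handed in: cam within 0.24 rad of its low point (joint above 2.9), slide within 2 mm of its forward stop and at rest, the drive lying flat in its nest, and the spare drive, screwdriver and fan within 15 mm of where they lay (all of step 2 and horizontal distance between drive and nest below 0.006 m and height (world z) of drive below 0.039 m and angle between drive's own z axis and vertical below 0.08 rad and velocity of joint sled below 0.003 m/s and linear speed of drive below 0.01 m/s and distance of each of spare_drive, screwdriver, case_fan from where it was at the start of the episode below 0.015 m); the robot touches nothing.
It fails at once if the lever's post is taken between the fingers (horizontal distance between the grasp point and lever_post below 0.01 m and height (world z) of the grasp point below 0.102 m).
It fails at once if the push plate is taken between the fingers (x of the grasp point in the frame of push_plate between -0.003 and 0.009 m and y of the grasp point in the frame of push_plate between -0.03 and 0.03 m and height (world z) of the grasp point below 0.088 m).
It fails at once if the drive is taken between the fingers, lifted or tipped out of its nest ((horizontal distance between the grasp point and drive below 0.033 m and height (world z) of the grasp point below 0.062 m) or height (world z) of drive above 0.044 m or angle between drive's own z axis and vertical above 0.2 rad).
It fails at once if the slide is driven forward before the cam is near its low point (value of joint sled above 0.012 m and value of joint cam below 2 rad).
It fails at once if a bystander is moved, lifted or carried (distance of any of spare_drive, screwdriver, case_fan from where it was at the start of the episode above 0.02 m).
It also fails if it takes over 62 s, if anything falls off the work surface, if the arm or the gripper's body presses on something with over 40 N, if the wrist force passes 120 N, or if a joint passes its speed limit or range.

## Working session

There is one attempt and no reset: what is moved stays moved. The work goes in short steps, Python scripts to look and compute and a shell command to move; the robot and the scene stay as the last step left them, time stands still between calls to the robot, and variables do not carry over. Pictures are saved under pics/ and viewed, at most 10 in all, crops included, and the job is handed in when it is done.

```bash
mkdir -p pics; ls
python3 - <<'E'
from cell import manip
import cv2, numpy as np
for n in("scene","top"):
    im=manip.capture(n); cv2.imwrite(f"pics/{n}0.png",im[:,:,::-1])
    c=manip.calibration(n); print(n,np.round(c["mtx"],1).tolist(),np.round(c["world_from_camera"],3).tolist(),[k for k in c])
    for q in("dock","sled","cam","lever_post","push_plate","drive"):
        r=manip.trace(n,q)
        print(q,[(round(d["score"],2),d["extent"]) for d in r[:3]])
s=manip.get_state(); print(s["t"],s["tcp_pos"],np.round(s["eef_rot"],3).tolist(),s["grip_width"])
E
```

```text
pics
scene [[412.2, 0.0, 313.8], [0.0, 412.2, 197.3], [0.0, 0.0, 1.0]] [[-0.247, -0.762, 0.599, 1.067], [0.969, -0.203, 0.141, 0.155], [0.014, 0.615, 0.788, 0.775], [0.0, 0.0, 0.0, 1.0]] ['mtx', 'world_from_camera']
dock [(0.91, [240.4, 161.2, 97.5, 82.3])]
sled [(0.71, [253.0, 162.8, 66.6, 55.0])]
cam [(0.76, [308.0, 187.6, 25.0, 37.6])]
lever_post [(0.87, [306.4, 189.8, 32.8, 34.8])]
push_plate [(0.61, [254.5, 161.8, 72.2, 56.5])]
drive [(0.71, [249.8, 126.7, 40.4, 31.3]), (0.69, [256.6, 169.7, 40.5, 45.6]), (0.31, [307.3, 193.2, 31.6, 31.0])]
top [[424.2, 0.0, 316.2], [0.0, 424.2, 204.0], [0.0, 0.0, 1.0]] [[0.024, 0.998, -0.066, 0.497], [-0.999, 0.027, 0.032, 0.039], [0.033, 0.065, 0.997, 0.917], [0.0, 0.0, 0.0, 1.0]] ['mtx', 'world_from_camera']
dock [(0.94, [285.0, 177.0, 93.3, 86.8]), (0.35, [304.0, 193.2, 68.0, 62.4])]
sled [(0.71, [304.4, 192.8, 69.6, 61.1])]
cam [(0.75, [278.7, 198.5, 38.2, 44.4])]
lever_post [(0.72, [281.4, 193.9, 35.4, 44.6]), (0.28, [304.3, 195.8, 66.9, 56.5])]
push_plate [(0.91, [303.3, 195.2, 66.9, 54.7])]
drive [(0.86, [436.0, 135.2, 53.8, 53.8]), (0.82, [357.3, 288.1, 54.5, 43.8]), (0.55, [332.8, 199.7, 37.7, 47.4])]
0.7 [0.17980294 0.5985882  0.23129951] [[-0.958, 0.288, 0.0], [0.288, 0.958, 0.0], [-0.0, 0.0, -1.0]] 0.08539718222673401
```

Run:
```python
import cv2
a=cv2.imread("pics/top0.png")[150:290,250:410]; b=cv2.imread("pics/scene0.png")[100:260,190:390]
cv2.imwrite("pics/tc.png",cv2.resize(a,None,fx=5,fy=5,interpolation=cv2.INTER_CUBIC)[:600])
cv2.imwrite("pics/sc.png",cv2.resize(b,None,fx=3.75,fy=3.75,interpolation=cv2.INTER_CUBIC))
```

```text
(no output)
```

View pics/top0.png

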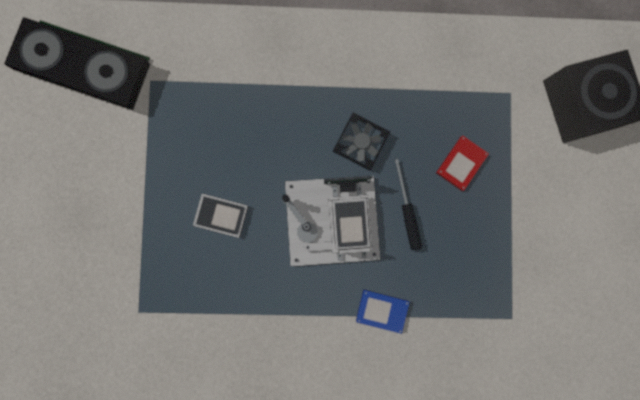

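View pics/tc.png

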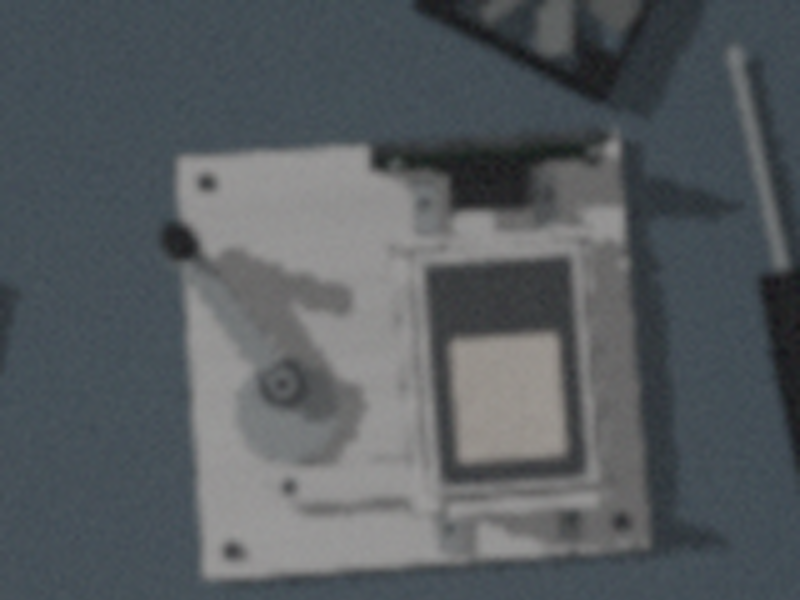

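View pics/sc.png

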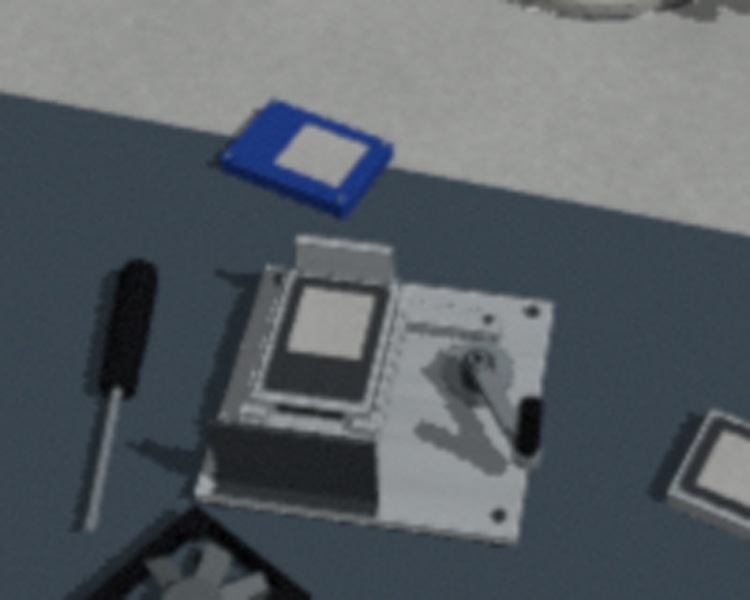

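The top view shows the dock with base corners near (285,181), (291,266), (380,260), the pivot at (307,227) and the post top at (286,198). The scene view agrees. I'll fit the pose next.

```bash
cat > h.py <<'E'
from cell import manip
import cv2, numpy as np
from scipy.optimize import least_squares
def proj(n,P):
    c=manip.calibration(n); T=np.linalg.inv(c["world_from_camera"]); p=T[:3,:3]@np.array(P)+T[:3,3]
    u=c["mtx"]@np.array([p[0],-p[1],-p[2]]); return u[:2]/u[2]
def d2w(v,x,y,z): c,s=np.cos(v[2]),np.sin(v[2]); return [v[0]+c*x-s*y,v[1]+s*x+c*y,z]
def post(v,a,z=.09): return d2w(v,.07*np.cos(a+.436),.092+.07*np.sin(a+.436),z)
E
cat > fit.py <<'E'
from h import *
O=[("top",(-.08,.13,.016),(205,580)),("top",(.1,.13,.016),(177,155)),("top",(-.08,-.06,.016),(650,548)),("top",(0,.092,.046),(283,383)),
("scene",(.1,.13,.016),(518,543)),("scene",(-.08,.13,.016),(552,303)),("scene",(0,.092,.046),(480,358))]
tp=lambda n,p: np.array(p)/5+[250,150] if n=="top" else np.array(p)/3.75+[190,100]
L=[("top",(180,240)),("scene",(530,402))]
def f(v): return np.concatenate([proj(n,d2w(v,*P))-tp(n,p) for n,P,p in O]+[proj(n,post(v,v[3]))-tp(n,p) for n,p in L])
r=least_squares(f,[.5,.05,0,.3],loss="soft_l1"); v=r.x
print(v,np.round(f(v).reshape(-1,2),1).tolist()); np.save("v.npy",v)
v[2]
s=manip.get_state(); p=s["tcp_pos"];R=s["eef_rot"]
print("yaw deg",np.degrees(v[2]))
for a in np.linspace(v[3],3.14,7): print(round(a,2),np.round(post(v,a),3))
print("plate",np.round(d2w(v,-.0575,0,.06),3),"spare",)
E
python3 fit.py
```

```text
[ 0.5157399  -0.06109209  0.09449151  0.13276808] [[-0.4, 0.1], [-0.4, 0.2], [0.1, -0.1], [-0.5, 0.1], [-1.1, -1.8], [-0.1, -0.6], [-1.2, 0.6], [-1.0, -0.4], [-0.3, 0.2]]
yaw deg 5.413964445790323
0.13 [0.562 0.074 0.09 ]
0.63 [0.535 0.095 0.09 ]
1.14 [0.5  0.1  0.09]
1.64 [0.468 0.088 0.09 ]
2.14 [0.445 0.062 0.09 ]
2.64 [0.437 0.029 0.09 ]
3.14 [ 0.447 -0.005  0.09 ]
plate [ 0.458 -0.067  0.06 ] spare
```

The fit is good: yaw is 5.4° and the cam is at about 0.13 rad. I'll shut the fingers and travel to the clockwise side of the post.

```bash
for i in 1 2 3 4 5; do python3 -m jog '[[[-0.3,-0.23,0,0,0,0],[-0.6,-0.46,0,0,0,0],[-0.9,-0.7,0,0,0,0],[-1,-0.78,0,0,0,0]]]' -1 40; done
cat > wp.py <<'E'
# tool shifts to the points on the lever circle: args angle(s) of finger centre [cam rad], z
from h import *; import sys
v=np.load("v.npy"); s=manip.get_state(); R=np.array(s["eef_rot"]); z=float(sys.argv[1]); rho=float(sys.argv[2])
print(s["t"],np.round(s["tcp_pos"],3),np.round(s["force"],1))
for a in map(float,sys.argv[3:]):
    w=d2w(v,rho*np.cos(a+.436),.092+rho*np.sin(a+.436),z); print(a,np.round(w,3),np.round(R.T@(w-s["tcp_pos"])/.1,2))
E
python3 wp.py .12 .07 -.42; python3 wp.py .06 .07 -.42
```

```text
t: 1.03
tcp_pos: [0.2548, 0.4915, 0.2311]
eef_rot: [[-0.957, 0.289, 0.0], [0.289, 0.957, -0.002], [-0.001, -0.002, -1.0]]
force: [-0.1, 0.7, 0.6]
grip_width: 0.0388
finger_force: 0.0
t: 1.37
tcp_pos: [0.3281, 0.3886, 0.2314]
eef_rot: [[-0.957, 0.289, 0.001], [0.289, 0.957, -0.001], [-0.001, -0.001, -1.0]]
force: [0.1, -0.0, 0.4]
grip_width: 0.0003
finger_force: 0.0
t: 1.7
tcp_pos: [0.4017, 0.2856, 0.2315]
eef_rot: [[-0.957, 0.289, 0.001], [0.289, 0.957, -0.001], [-0.001, -0.0, -1.0]]
force: [0.3, 0.5, 0.2]
grip_width: -0.0001
finger_force: 0.0
t: 2.03
tcp_pos: [0.4755, 0.1821, 0.2316]
eef_rot: [[-0.957, 0.289, 0.002], [0.289, 0.957, -0.0], [-0.002, 0.0, -1.0]]
force: [-0.6, 0.3, 0.6]
grip_width: 0.0002
finger_force: 0.0
t: 2.37
tcp_pos: [0.5491, 0.0786, 0.2315]
eef_rot: [[-0.957, 0.289, 0.002], [0.289, 0.957, -0.001], [-0.002, -0.0, -1.0]]
force: [-0.7, 0.4, -0.0]
grip_width: 0.0002
finger_force: 0.0
2.3667 [0.549 0.079 0.232] [-0.7  0.4 -0. ]
-0.42 [0.577 0.038 0.12 ] [-0.38 -0.31  1.12]
2.3667 [0.549 0.079 0.232] [-0.7  0.4 -0. ]
-0.42 [0.577 0.038 0.06 ] [-0.38 -0.31  1.72]
```

```bash
python3 -m jog '[[[-0.2,-0.15,0,0,0,0],[-0.38,-0.31,0.2,0,0,0],[-0.38,-0.31,0.55,0,0,0],[-0.38,-0.31,0.9,0,0,0],[-0.38,-0.31,0.9,0,0,0]]]'
python3 - <<'E'
from h import *
o=[]
for n,(x,y) in (("scene",(230,110)),("top",(250,140))):
    im=manip.capture(n)[y:y+150,x:x+133,::-1]; o.append(cv2.resize(im,None,fx=3,fy=3,interpolation=cv2.INTER_CUBIC))
cv2.imwrite("pics/a.png",np.hstack(o))
E
python3 wp.py .06 .07 -.42 -.2
```

```text
t: 2.78
tcp_pos: [0.5698, 0.0409, 0.1354]
eef_rot: [[-0.957, 0.289, -0.01], [0.289, 0.957, -0.0], [0.009, -0.003, -1.0]]
force: [-1.5, -0.5, -0.9]
grip_width: -0.0002
finger_force: 0.0
2.8833 [0.573 0.041 0.141] [0.5 0.6 0.7]
-0.42 [0.577 0.038 0.06 ] [-0.04 -0.02  0.81]
-0.2 [0.573 0.053 0.06 ] [0.03 0.11 0.81]
```

View pics/a.png

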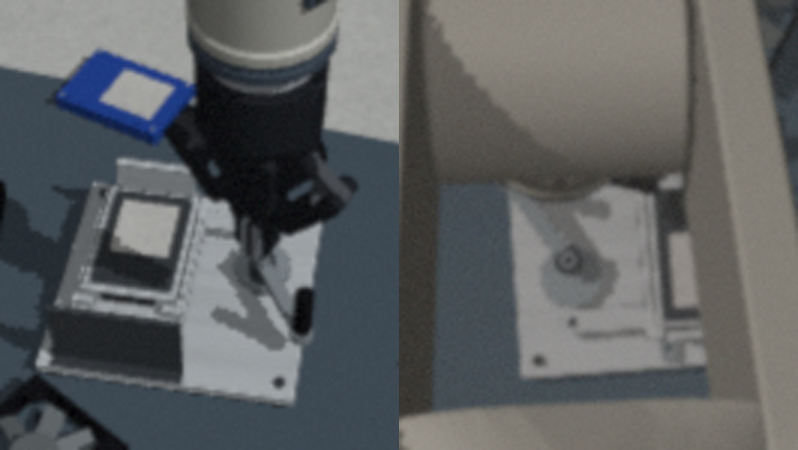

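The scene crop shows the shut fingers clear on the clockwise, slide side of the post. I'll descend and start the swing.

```bash
python3 -m jog '[[[0,0,0.25,0,0,0],[0,0,0.5,0,0,0],[0,0,0.76,0,0,0],[0,0,0.76,0,0,0],[0,0,0.76,0,0,0]]]'; python3 wp.py .065 .07 -.42 -.3 -.2 -.1 0 .1 .2 .3 .4
```

```text
t: 3.3
tcp_pos: [0.5745, 0.0413, 0.0667]
eef_rot: [[-0.958, 0.287, 0.0], [0.287, 0.958, 0.0], [-0.0, 0.0, -1.0]]
force: [1.0, 0.5, -0.3]
grip_width: 0.0001
finger_force: 0.0
3.3 [0.574 0.041 0.067] [ 1.   0.5 -0.3]
-0.42 [0.577 0.038 0.065] [-0.03 -0.02  0.02]
-0.3 [0.575 0.046 0.065] [0.01 0.05 0.02]
-0.2 [0.573 0.053 0.065] [0.05 0.11 0.02]
-0.1 [0.571 0.06  0.065] [0.09 0.17 0.02]
0.0 [0.567 0.066 0.065] [0.14 0.22 0.02]
0.1 [0.564 0.072 0.065] [0.19 0.26 0.02]
0.2 [0.559 0.077 0.065] [0.25 0.3  0.02]
0.3 [0.554 0.082 0.065] [0.31 0.33 0.02]
0.4 [0.549 0.087 0.065] [0.38 0.36 0.02]
```

```bash
python3 -m jog '[[[0.05,0.11,0,0,0,0],[0.11,0.2,0,0,0,0],[0.19,0.26,0,0,0,0],[0.28,0.32,0,0,0,0],[0.38,0.36,0,0,0,0]]]'; python3 wp.py .065 .07 .4 .6 .8 1 1.2 1.4
```

```text
t: 3.72
tcp_pos: [0.5495, 0.0868, 0.0674]
eef_rot: [[-0.958, 0.287, 0.005], [0.287, 0.958, -0.001], [-0.005, 0.001, -1.0]]
force: [4.9, -5.7, -1.9]
grip_width: -0.0002
finger_force: 3.1
3.7167 [0.55  0.087 0.067] [ 4.9 -5.7 -1.9]
0.4 [0.549 0.087 0.065] [ 0.01 -0.    0.02]
0.6 [0.537 0.094 0.065] [0.14 0.03 0.02]
0.8 [0.524 0.098 0.065] [0.28 0.04 0.02]
1.0 [0.51  0.1   0.065] [0.42 0.02 0.02]
1.2 [0.496 0.1   0.065] [ 0.55 -0.03  0.02]
1.4 [0.482 0.096 0.065] [ 0.67 -0.1   0.02]
```

Contact is made: 7.5 N, tangential. I'll continue the swing.

```bash
python3 -m jog '[[[0.14,0.04,0,0,0,0],[0.28,0.05,0.01,0,0,0],[0.42,0.03,0.02,0,0,0],[0.55,-0.02,0.02,0,0,0],[0.67,-0.09,0.02,0,0,0]]]'; python3 wp.py .065 .07 1.4 1.6 1.8 2 2.2 2.4
```

```text
t: 4.13
tcp_pos: [0.4855, 0.0983, 0.0663]
eef_rot: [[-0.958, 0.286, 0.011], [0.286, 0.958, 0.001], [-0.01, 0.004, -1.0]]
force: [18.8, -17.7, -6.0]
grip_width: -0.0003
finger_force: 12.2
4.1333 [0.485 0.098 0.066] [ 18.8 -17.7  -6. ]
1.4 [0.482 0.096 0.065] [ 0.02 -0.03  0.01]
1.6 [0.47  0.09  0.065] [ 0.13 -0.13  0.01]
1.8 [0.459 0.081 0.065] [ 0.21 -0.24  0.01]
2.0 [0.45  0.071 0.065] [ 0.26 -0.37  0.01]
2.2 [0.443 0.058 0.065] [ 0.29 -0.5   0.01]
2.4 [0.439 0.045 0.065] [ 0.3  -0.64  0.01]
```

The force has become mostly radial, because the wrong finger face is in contact. I'll back off, locate the post, and push with the −y face instead.

```bash
python3 -m jog '[[[-0.1,0.1,0,0,0,0],[-0.2,0.2,0,0,0,0],[-0.2,0.2,0,0,0,0]]]'|tail -3
python3 - <<'E'
from h import *
v=np.load("v.npy")
im=manip.capture("scene"); im=im[:,:,::-1].copy()
s=manip.get_state(); print(s["tcp_pos"],s["q"],s["force"])
im2=cv2.resize(im[110:230,270:390],None,fx=5,fy=5,interpolation=cv2.INTER_CUBIC)
for a in(1.2,1.4,1.6,1.8,2.0):
    p=(proj("scene",post(v,a))-[270,110])*5+2; cv2.circle(im2,tuple(int(t) for t in p),3,(0,0,255),-1); print(a,p)
cv2.imwrite("pics/b.png",im2)
E
```

```text
force: [0.0, 0.5, -0.1]
grip_width: -0.0002
finger_force: 0.0
[0.50788012 0.11159885 0.06514388] [ 1.22210280e+01  2.38926383e+01  1.13927342e+02  1.50002679e-02
  4.19547971e+01 -6.11239421e+01] [-0.18640607 -0.83405301  0.19624435]
1.2 [399.74465392 382.42059602]
1.4 [397.70492676 357.69162041]
1.6 [389.44391478 333.90090397]
1.8 [375.44486896 311.92882182]
2.0 [356.37118712 292.54451733]
```

View pics/b.png

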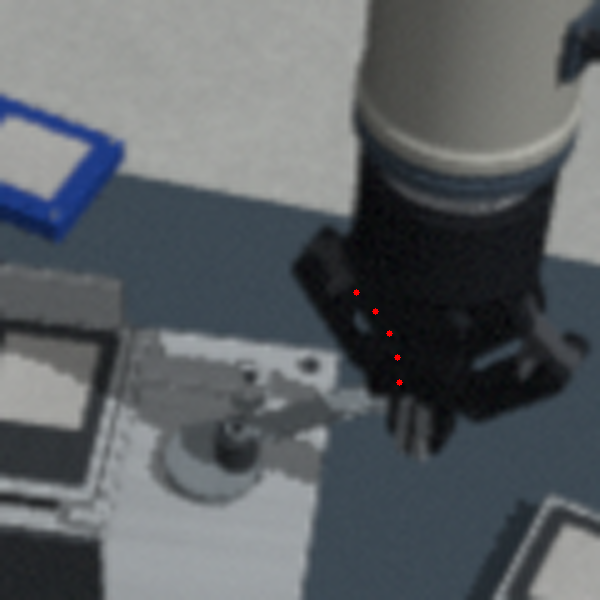

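The post is at about cam 1.55, and the finger is free of it at force ~0. I'll reposition behind the post so the −y face can push, rotating the tool along with the lever.

```bash
python3 -m jog '[[[0.1,0.02,0,0,0,0.02],[0.2,0.02,0,0,0,0.04],[0.2,0.02,0,0,0,0.04],[0.2,0.02,0,0,0,0.04]]]'
cat > wq.py <<'E'
# finger centre so that the -y face (half depth+post radius = D) pushes the post at cam a, face normal at world angle n deg
from h import *; import sys
v=np.load("v.npy"); s=manip.get_state(); R=np.array(s["eef_rot"]); D=float(sys.argv[1])
n0=np.degrees(np.arctan2(-R[1,1],-R[0,1]))%360
print(s["t"],np.round(s["tcp_pos"],3),np.round(s["force"],1),n0,s["q"][5])
for g in sys.argv[2:]:
    a,n=map(float,g.split(",")); m=np.radians(n)
    w=np.array(post(v,a,.065))-D*np.array([np.cos(m),np.sin(m),0]); print(a,n,np.round(w,3),np.round(R.T@(w-s["tcp_pos"])/.1,2),"rz",round((n0-n)/360,3))
E
python3 wq.py .0215 1.5,239 1.7,245 1.9,251 2.1,257 2.3,263 2.5,269
```

```text
t: 4.77
tcp_pos: [0.487, 0.118, 0.0639]
eef_rot: [[-0.858, 0.513, 0.0], [0.513, 0.858, 0.0], [-0.0, 0.0, -1.0]]
force: [0.4, -0.7, -0.2]
grip_width: -0.0002
finger_force: 0.0
4.7667 [0.487 0.118 0.064] [ 0.4 -0.7 -0.2] 239.146666301192 -45.69430943086933
1.5 239.0 [0.487 0.112 0.065] [-0.03 -0.05 -0.01] rz 0.0
1.7 245.0 [0.473 0.105 0.065] [ 0.05 -0.18 -0.01] rz -0.016
1.9 251.0 [0.461 0.097 0.065] [ 0.11 -0.32 -0.01] rz -0.033
2.1 257.0 [0.451 0.086 0.065] [ 0.14 -0.46 -0.01] rz -0.05
2.3 263.0 [0.443 0.073 0.065] [ 0.15 -0.61 -0.01] rz -0.066
2.5 269.0 [0.438 0.06  0.065] [ 0.12 -0.75 -0.01] rz -0.083
```

```bash
python3 -m jog '[[[-0.02,-0.06,0,0,0,0],[0.05,-0.18,0,0,0,-0.016],[0.11,-0.32,0,0,0,-0.033],[0.14,-0.46,0,0,0,-0.05]]]'
python3 wq.py .0215 2.1,257 2.3,263 2.5,269 2.7,275 2.9,281 3.1,288
```

```text
t: 5.1
tcp_pos: [0.4527, 0.0861, 0.0639]
eef_rot: [[-0.976, 0.219, 0.003], [0.219, 0.976, 0.002], [-0.002, 0.002, -1.0]]
force: [1.0, 7.4, 1.9]
grip_width: -0.0002
finger_force: 3.9
5.1 [0.453 0.086 0.064] [1.  7.4 1.9] 257.3376640759567 -66.90704238898118
2.1 257.0 [0.451 0.086 0.065] [ 0.02 -0.01 -0.01] rz 0.001
2.3 263.0 [0.443 0.073 0.065] [ 0.07 -0.15 -0.01] rz -0.016
2.5 269.0 [0.438 0.06  0.065] [ 0.09 -0.29 -0.01] rz -0.032
2.7 275.0 [0.435 0.046 0.065] [ 0.08 -0.43 -0.01] rz -0.049
2.9 281.0 [0.436 0.032 0.065] [ 0.05 -0.57 -0.01] rz -0.066
3.1 288.0 [0.439 0.018 0.065] [-0.01 -0.69 -0.01] rz -0.085
```

The force is clean, about 7 N. I'll continue.

```bash
python3 -m jog '[[[0.07,-0.15,0,0,0,-0.016],[0.09,-0.29,0,0,0,-0.032],[0.08,-0.43,0,0,0,-0.049],[0.05,-0.57,0,0,0,-0.066]]]'
python3 wq.py .0215  2.9,281 3.1,288 3.14,288 3.2,288
```

```text
t: 5.43
tcp_pos: [0.4341, 0.031, 0.0638]
eef_rot: [[-0.981, -0.193, 0.001], [-0.193, 0.981, 0.001], [-0.001, 0.001, -1.0]]
force: [1.5, 8.5, 2.9]
grip_width: 0.0
finger_force: 3.8
5.4333 [0.434 0.031 0.064] [1.5 8.5 2.9] 281.10856438852284 -97.35144275396792
2.9 281.0 [0.436 0.032 0.065] [-0.02  0.   -0.01] rz 0.0
3.1 288.0 [0.439 0.018 0.065] [-0.02 -0.14 -0.01] rz -0.019
3.14 288.0 [0.44  0.016 0.065] [-0.03 -0.16 -0.01] rz -0.019
3.2 288.0 [0.442 0.012 0.065] [-0.04 -0.2  -0.01] rz -0.019
```

```bash
python3 -m jog '[[[-0.01,-0.07,0,0,0,-0.01],[-0.01,-0.14,0,0,0,-0.019],[-0.01,-0.14,0,0,0,-0.019],[-0.01,-0.14,0,0,0,-0.019]]]'
python3 wq.py .0215   3.1,288 3.14,288 3.2,288
```

```text
t: 5.77
tcp_pos: [0.4378, 0.017, 0.0634]
eef_rot: [[-0.954, -0.3, 0.001], [-0.3, 0.954, -0.0], [-0.0, -0.0, -1.0]]
force: [0.5, -0.1, 0.2]
grip_width: 0.0
finger_force: 0.0
5.7667 [0.438 0.017 0.063] [ 0.5 -0.1  0.2] 287.4605075393962 -105.40960786726967
3.1 288.0 [0.439 0.018 0.065] [-0.01  0.01 -0.02] rz -0.001
3.14 288.0 [0.44  0.016 0.065] [-0.02 -0.02 -0.02] rz -0.001
3.2 288.0 [0.442 0.012 0.065] [-0.03 -0.06 -0.02] rz -0.001
```

```bash
python3 -m jog '[[[-0.02,-0.02,0,0,0,0],[-0.03,-0.05,0,0,0,0],[-0.03,-0.05,0,0,0,0]]]'
```

```text
t: 6.02
tcp_pos: [0.4404, 0.0145, 0.063]
eef_rot: [[-0.954, -0.299, -0.003], [-0.299, 0.954, 0.001], [0.003, 0.002, -1.0]]
force: [-6.4, 7.5, 5.3]
grip_width: -0.0003
finger_force: 4.8
```

```bash
python3 -m jog '[[[0,0.15,0,0,0,0],[0,0.25,-0.1,0,0,0],[0,0.25,-0.45,0,0,0],[0,0.25,-0.85,0,0,0],[0,0.25,-0.85,0,0,0]]]'
python3 - <<'E'
from h import *
v=np.load("v.npy"); o=[]
for n,(x,y) in (("scene",(230,110)),("top",(250,140))):
    im=manip.capture(n)[y:y+150,x:x+133,::-1]; im=cv2.resize(im,None,fx=3,fy=3,interpolation=cv2.INTER_CUBIC)
    for a in (2.9,3.14):
        p=(proj(n,post(v,a))-[x,y])*3+1; cv2.circle(im,tuple(int(t) for t in p),2,(0,0,255),-1)
    o.append(im)
cv2.imwrite("pics/c.png",np.hstack(o))
E
```

```text
t: 6.43
tcp_pos: [0.4383, 0.0385, 0.1548]
eef_rot: [[-0.953, -0.301, 0.01], [-0.301, 0.953, 0.001], [-0.009, -0.002, -1.0]]
force: [2.0, 1.1, 0.1]
grip_width: -0.0001
finger_force: 0.0
```

View pics/c.png

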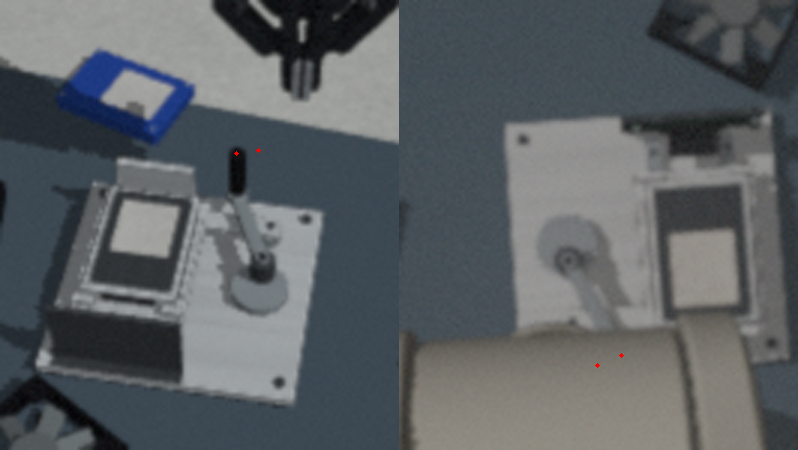

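The post sits on the predicted 3.14 mark (scene crop ~(237,153)), and the slide is still back. Next I'll go behind the push plate.

```bash
cat > wd.py <<'E'
from h import *; import sys
v=np.load("v.npy"); s=manip.get_state(); R=np.array(s["eef_rot"])
print(s["t"],np.round(s["tcp_pos"],3),np.round(s["force"],1),s["q"][5],"rz",(np.degrees(np.arctan2(-R[1,0],-R[0,0]))-np.degrees(v[2]))/360)
for g in sys.argv[1:]:
    w=np.array(d2w(v,*map(float,g.split(",")))); print(g,np.round(w,3),np.round(R.T@(w-s["tcp_pos"])/.1,2))
E
python3 wd.py " -.095,-.01,.155" " -.095,-.01,.06"
```

```text
6.5333 [0.436 0.038 0.151] [-0.  -0.6 -1.2] -102.70739723787787 rz 0.0336440875452142
 -.095,-.01,.155 [ 0.422 -0.08   0.155] [ 0.49 -1.08 -0.05]
 -.095,-.01,.06 [ 0.422 -0.08   0.06 ] [ 0.49 -1.08  0.9 ]
```

```bash
python3 -m jog '[[[0.15,-0.3,0,0,0,0.015],[0.3,-0.6,0,0,0,0.034],[0.49,-0.95,0,0,0,0.034],[0.49,-1,0,0,0,0.034],[0.49,-1,0,0,0,0.034]]]'; python3 wd.py " -.095,-.01,.06"
```

```text
t: 6.95
tcp_pos: [0.417, -0.074, 0.1476]
eef_rot: [[-0.996, -0.088, -0.001], [-0.088, 0.996, -0.0], [0.001, 0.0, -1.0]]
force: [-0.4, -0.1, 0.5]
grip_width: 0.0
finger_force: 0.0
6.95 [ 0.417 -0.074  0.148] [-0.4 -0.1  0.5] -105.30179140650102 rz -0.0010051202394014938
 -.095,-.01,.06 [ 0.422 -0.08   0.06 ] [-0.05 -0.06  0.88]
```

```bash
python3 -m jog '[[[-0.03,-0.06,0.25,0,0,0],[-0.03,-0.06,0.55,0,0,0],[-0.03,-0.06,0.87,0,0,0],[-0.03,-0.06,0.87,0,0,0]]]'; python3 wd.py " -.07,-.01,.06" " -.0485,-.01,.06"
```

```text
t: 7.28
tcp_pos: [0.4176, -0.0764, 0.0567]
eef_rot: [[-0.996, -0.092, -0.009], [-0.092, 0.996, 0.002], [0.008, 0.003, -1.0]]
force: [-2.6, 1.1, -1.0]
grip_width: -0.0003
finger_force: 0.0
7.2833 [ 0.418 -0.076  0.057] [-2.6  1.1 -1. ] -105.89168845060664 rz -0.0003171704082930783
 -.07,-.01,.06 [ 0.447 -0.078  0.06 ] [-0.29 -0.04 -0.04]
 -.0485,-.01,.06 [ 0.468 -0.076  0.06 ] [-0.51 -0.04 -0.04]
```

```bash
python3 -m jog '[[[-0.15,-0.02,0,0,0,0],[-0.27,-0.02,0,0,0,0],[-0.33,-0.02,0,0,0,0],[-0.38,-0.02,0,0,0,0],[-0.42,-0.02,0,0,0,0]]]';  python3 -m jog '[[[-0.03,0,0,0,0,0],[-0.05,0,0,0,0,0],[-0.05,0,0,0,0,0]]]'; python3 wd.py " -.0485,-.01,.06"
```

```text
t: 7.7
tcp_pos: [0.4631, -0.0757, 0.0619]
eef_rot: [[-0.996, -0.092, -0.001], [-0.092, 0.996, 0.0], [0.001, 0.0, -1.0]]
force: [-5.0, 1.9, 3.4]
grip_width: -0.0001
finger_force: 2.3
t: 7.95
tcp_pos: [0.4685, -0.0758, 0.0616]
eef_rot: [[-0.996, -0.091, 0.001], [-0.091, 0.996, 0.0], [-0.001, -0.0, -1.0]]
force: [-2.9, 1.4, 0.3]
grip_width: -0.0001
finger_force: 1.1
7.95 [ 0.469 -0.076  0.062] [-2.9  1.4  0.3] -104.62125180000072 rz -0.0004823219514996424
 -.0485,-.01,.06 [ 0.468 -0.076  0.06 ] [0.   0.   0.02]
```

Contact is about 5 N, but the stop isn't confirmed yet. I'll press on in small steps until the force climbs.

```bash
for i in 1 2; do python3 -m jog '[[[-0.015,0,0,0,0,0],[-0.02,0,0,0,0,0],[-0.02,0,0,0,0,0]]]'|grep -E "tcp|^force"; done
```

```text
tcp_pos: [0.47, -0.0758, 0.0614]
force: [-4.3, 0.7, 3.6]
tcp_pos: [0.47, -0.0757, 0.0611]
force: [-11.0, -1.0, 9.0]
```

The advance stopped at 0.470 with the force rising, so it's at the stop. I'll press a little more, then retreat and look.

```bash
python3 -m jog '[[[-0.02,0,0,0,0,0],[-0.02,0,0,0,0,0],[-0.02,0,0,0,0,0]]]'|grep -E "tcp|^force"; python3 -m jog '[[[0.1,0,0,0,0,0],[0.25,0,0,0,0,0],[0.4,0,-0.1,0,0,0],[0.4,0,-0.5,0,0,0],[0.4,0,-0.9,0,0,0]]]'|grep -E "tcp|^force"; python3 -m jog '[[[0.3,0,0,0,0,0],[0.6,0,-0.2,0,0,0],[0.6,0,-0.2,0,0,0]]]'|grep -E "tcp|^force"
python3 - <<'E'
from h import *
v=np.load("v.npy"); o=[]
for n,(x,y) in (("scene",(230,110)),("top",(250,140))):
    im=manip.capture(n)[y:y+150,x:x+133,::-1]; im=cv2.resize(im,None,fx=3,fy=3,interpolation=cv2.INTER_CUBIC)
    P=[post(v,3.14)]+[d2w(v,-.0515+d,t,.075) for d in(0,.02) for t in(-.03,.03)]
    for i,w in enumerate(P):
        p=(proj(n,w)-[x,y])*3+1; cv2.circle(im,tuple(int(t) for t in p),2,(0,0,255) if i<3 else (0,255,0),-1)
    o.append(im)
cv2.imwrite("pics/d.png",np.hstack(o))
E
```

```text
tcp_pos: [0.47, -0.0755, 0.0608]
force: [-17.1, -2.8, 13.9]
tcp_pos: [0.4328, -0.079, 0.1512]
force: [2.5, 0.1, 0.6]
tcp_pos: [0.3719, -0.0848, 0.1735]
force: [0.2, 0.5, -1.7]
```

View pics/d.png

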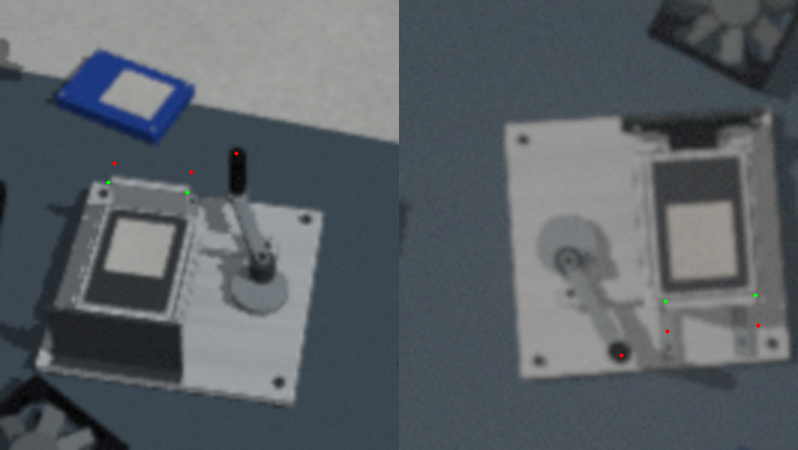

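The push plate lies on the 20 mm marks in both views, the post is on the 3.14 mark, the drive lies flat in its nest, and the arm is clear. I'm handing in.

```bash
python3 -c "
from cell import manip
print(manip.hand_in())"
```

```text
the job is handed in; nothing more can be done
None
```

The job is handed in: the cam is at its low point, the slide was then pushed fully forward against its stop, and the last pictures show the drive flat in its nest; the judge returned no result.

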